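# Flip the chocolate bar over the turning board's gutter

## Task

The bare chocolate bar lies squares-down on the high deck, the one nearer the robot, of the wooden turning board. Without gripping, lifting or carrying it, ease it with the fingertips over the edge of that deck, slowly enough that it drops into the gutter instead of shooting across, and keep pushing it against the gutter's far wall until it tips up and flips over, to end lying flat, squares up, on the low far deck. Leave the piece of chocolate, the tape roll and the bean dish that stand on the board where they are.

Things in the scene. Friction and masses are not known exactly. Their poses are not given: they have to be found in the camera images.
- board: Wooden turning board fixed on the counter, 216 (x) by 300 mm (y). Origin: centre underneath; +x leads away from the robot. Along x: high deck (-113 to +2 mm, top at z = 28 mm); gutter along y (+2 to +34 mm, ends open, floor sloping from 14 down to 4 mm at the far wall); low deck (+34 to +108 mm, top at z = 16 mm), whose side is the gutter's far wall, 12 mm high.
- high_deck_edge (a point): Middle of the high deck's edge over the gutter (x = 2, y = 0, z = 28 mm on the board, same axes). When just over half of its width is past this edge the bar tips into the gutter by itself, if it is moved in small slow steps; pushed on fast it is carried across. It then leans back on the edge, its upper long side about 10 mm above the high deck.
- low_deck_edge (a point): Middle of the top edge of the gutter's far wall (x = 34, y = 0, z = 16 mm on the board, same axes). The bar leaning in the gutter, pushed at its upper side toward +x, stands up against this wall (top 52 mm above the counter), then falls over it on to the low deck.
- bar_center (a point): Centre of the loose bare dark chocolate bar, 48 (its x) by 96 (its y) by 10 mm (its z), about 45 g. One face has two rows of four squares; its z axis points out of that face, so down at the start. It starts near the middle of the high deck, its long side within 0.3 rad of the gutter's direction.
- pot_foot (a point): Centre of the foot, on the counter, of the tall copper pot that stands fixed to the left of the board, about 0.2 m across with its feet and tap and 0.28 m high: the arm must go round it or over it.
- cut_piece_center (a point): Centre of a cut piece of milk chocolate, 48 x 48 x 10 mm, loose, at one end of the high deck (left or right).
- tape_center (a point): Centre of a roll of tape, 52 mm across and 18 mm high, loose, lying at the other end of the high deck.
- dish_center (a point): Centre of a white dish of beans, 68 mm across and 42 mm high, loose, at the left end of the low deck.
Not all that is in view belongs to the job. Of the things like the part that bears bar_center, leave any that is blue; of the rest the larger one is meant.

How it is judged:
By the outcome, as a careful person would: the job done as asked, in the order asked, and still so for the second after the job is handed in, with the robot touching nothing.
It also fails if it takes over 54 s, if anything falls off the work surface, if the arm or the gripper's body presses on something with over 40 N, if the wrist force passes 120 N, or if a joint passes its speed limit or range.

## Robot

A 6-joint arm with a two-finger parallel gripper is mounted at the origin on a cart in front of the work surface, level with it; the furniture and walls round the work are solid. World frame = base frame: x ahead of the robot, y to its left, z up, the work surface at z = 0. Lengths are in m, angles in rad, forces in N, time in s.
With the tool pointing down it reaches from about 0.3 to 0.75 m from the base axis. Payload 8.5 kg.
Tool frame: the origin (TCP) lies on the centre line of the jaws, within the pads' length; the fingertips stand 14 mm ahead of it and the grasp point (between the pads) lies 5 mm behind it; z points along the fingers, y is the direction in which the jaws open and shut (so a half turn about z gives the same grasp; the last joint's range is limited). The gripper opens to 85 mm and grips with 20 to 120 N. Pads are 22 mm wide; open, the fingers measure 114 mm over their backs; the gripper's body (76 mm by 85 mm) begins 54 mm behind the grasp point. The pads swing forward as they close: fully open they stand 13 mm farther back than shut.
Start: joints at [-1.511, 0.381, 1.297, -0, 1.464, -0.215], TCP at [0.149, -0.529, 0.245] pointing down, gripper open.
Joint ranges: [-3.11, 3.11], [-0.89, 2.33], [0.22, 2.48], [-1.42, 4.56], [0.17, 2.85], [-2.88, 2.88]. Speed limits (rad/s): [2.39, 2.39, 3.14, 3.14, 3.14, 3.14].

## Interface

Orientations are given as a unit quaternion [w, x, y, z].
In Python, from plant import ctrl, solve_ik, imaging gives the robot as it stands. Calls block until the motion is done:
- ctrl.move_pose(position, orientation): joint-space move of the TCP to a pose.
- ctrl.movel(position, rotation=None, rate=0.15): straight line of the TCP; rotation=None keeps the orientation; rate is the mean speed in m/s.
- ctrl.move_joints(angles): joint-space move.
- ctrl.command_gripper(opening, effort=None): finger opening in m; effort is the grip in N (None keeps the last); returns when the fingers have stopped.
- ctrl.sleep(seconds).
- solve_ik(position, orientation): joint angles nearest the present ones, or None.
- imaging.camera(name): name is "scene" or "top" or "wrist"; returns (picture, depth): 480x640x3 uint8, red, green, blue; 480x640 float32, m along the optical axis (not along the pixel's ray), 0 where there is no reading.
- imaging.get_calibration(name): a dict with "intrinsics" (3x3 intrinsics, pixels), "position" and "orientation" of the camera in the world; the wrist camera has in their place "hand_eye" (4x4, takes a point from camera to tool coordinates, whose origin is the TCP and whose axes are the flange's). Camera axes: x right, y up, looking along -z (the intrinsics and any distortion apply to the point x, -y, -z); pixel columns grow to the right and rows downward; lengths in m; the calibration is good to about 2 mm. A picture is of the moment at which its call begins: read the wrist's pose just before it. get_calibration takes no time and is no camera call.
A pose or a line that the arm cannot do raises ctrl.PlanningError and nothing moves.
- ctrl.hand_in(): hands the job in, once; it reports no verdict.
Readings, each from a call of its own:
- ctrl.get_time_s(): time.
- ctrl.get_joint_pos(): joint angles.
- ctrl.get_dq(): joint speeds.
- ctrl.get_joint_efforts(): joint torques, N m.
- ctrl.get_tool_pos(): TCP position.
- ctrl.get_ee_rot(): TCP orientation.
- ctrl.get_ft_force(): force on the tool from outside, world axes, zero at the start.
- ctrl.get_wrist_torque(): the same for the moment, N m.
- ctrl.get_width(): finger opening in m.
Only numpy, scipy, OpenCV 4.12 (cv2) and the standard library are available. Lean on these libraries where they do the work, as an engineer would, in place of code of your own. Each camera call takes 0.05 s, during which the arm holds its last target.

## Working session

There is one attempt and no reset: what is moved stays moved. The work goes in short steps, each a Python script; the robot and the scene stay as the last script left them, time stands still between calls to the robot, and variables do not carry over. Pictures are saved under pics/ and viewed, and the job is handed in when it is done.

```bash
ls; mkdir -p pics; python3 - <<'E'
from plant import ctrl, solve_ik, imaging
import cv2, numpy as np
print(ctrl.get_time_s())
for n in ["scene","top"]:
    p,d=imaging.camera(n)
    cv2.imwrite(f"pics/{n}0.png",cv2.cvtColor(p,cv2.COLOR_RGB2BGR)); np.save(f"{n}0.npy",d); np.save(f"{n}0_rgb.npy",p)
    print(n,imaging.get_calibration(n))
print(imaging.get_calibration("wrist"))
print(ctrl.get_time_s(), ctrl.get_tool_pos(), ctrl.get_ee_rot(), ctrl.get_width())
E
```

```text
pics
0.0
scene {'intrinsics': array([[595.39484327,   0.        , 317.34891555],
       [  0.        , 595.39484327, 247.70898045],
       [  0.        ,   0.        ,   1.        ]]), 'position': array([-0.04809335,  0.53144041,  0.93473618]), 'orientation': array([-0.33761287, -0.13339109,  0.34168901,  0.86687542])}
top {'intrinsics': array([[583.43680196,   0.        , 323.86742652],
       [  0.        , 583.43680196, 241.49982679],
       [  0.        ,   0.        ,   1.        ]]), 'position': array([ 0.40594972, -0.10345204,  1.25366269]), 'orientation': array([-0.69700272, -0.03102057,  0.03454672,  0.71556373])}
{'intrinsics': array([[428.08395899,   0.        , 309.66003048],
       [  0.        , 428.08395899, 242.58151635],
       [  0.        ,   0.        ,   1.        ]]), 'hand_eye': array([[-1.90764409e-04,  9.58053548e-01,  2.86589187e-01,
         7.25346282e-02],
       [ 9.99999977e-01,  1.53892911e-04,  1.51180702e-04,
        -3.10104547e-04],
       [ 1.00735164e-04,  2.86589209e-01, -9.58053555e-01,
        -1.27269013e-01],
       [ 0.00000000e+00,  0.00000000e+00,  0.00000000e+00,
         1.00000000e+00]])}
0.1 [ 0.14921025 -0.52912445  0.24478324] [-6.61362948e-04  9.90577482e-01  1.36951865e-01  4.93315042e-05] 0.08523650393364171
```

View pics/scene0.png

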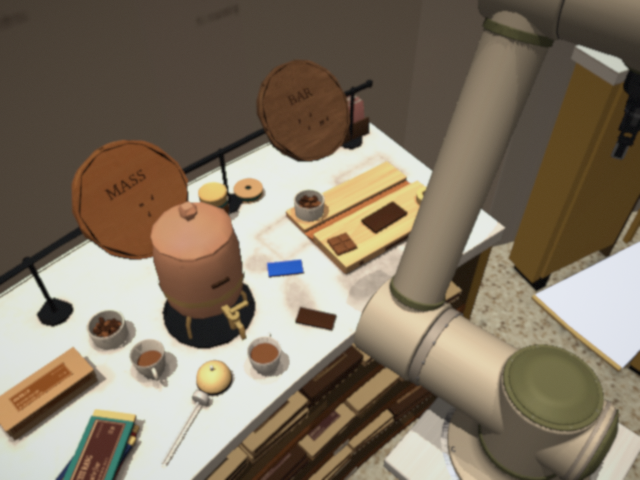

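View pics/top0.png

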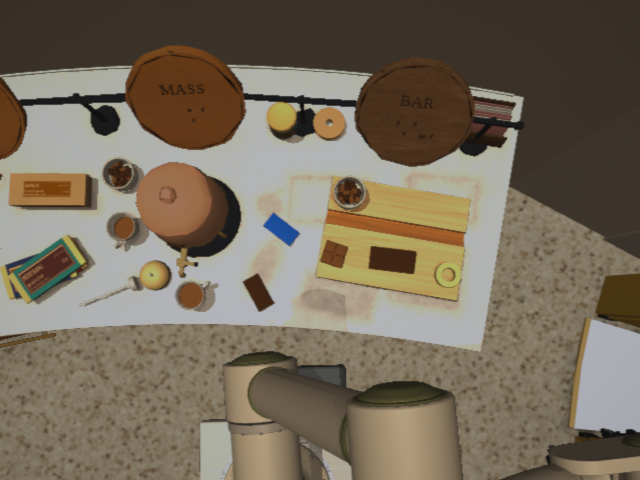

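The scene view shows the board right of the pot. In the top view the board spans pixels (317–470, 178–300), with the bar at (393,260), the cut piece at (334,254), the tape at (447,273) and the dish at (349,193). The decoys (blue at (282,229), small dark at (258,292)) lie on the counter.

```bash
cat > h.py <<'E'
import numpy as np, cv2
from scipy.spatial.transform import Rotation as R
from plant import ctrl, solve_ik, imaging
def cam(n):
    c=imaging.get_calibration(n)
    if n=="wrist":
        T=np.eye(4); T[:3,:3]=q2R(ctrl.get_ee_rot()); T[:3,3]=ctrl.get_tool_pos()
        T=T@c["hand_eye"]; return c["intrinsics"],T[:3,:3],T[:3,3]
    return c["intrinsics"],q2R(c["orientation"]),np.array(c["position"])
def q2R(q): return R.from_quat([q[1],q[2],q[3],q[0]]).as_matrix()
def R2q(M):
    q=R.from_matrix(M).as_quat(); return [q[3],q[0],q[1],q[2]]
def ray(c,uv):
    K,Rm,p=c; uv=np.atleast_2d(uv).astype(float)
    x=(uv[:,0]-K[0,2])/K[0,0]; y=(uv[:,1]-K[1,2])/K[1,1]
    return np.stack([x,-y,-np.ones_like(x)],1)@Rm.T
def onz(c,uv,z):
    d=ray(c,uv); return c[2]+d*((z-c[2][2])/d[:,2])[:,None]
def dep(c,uv,D):
    uv=np.atleast_2d(uv); d=ray(c,uv); z=np.array([D[int(round(v)),int(round(u))] for u,v in uv])
    return c[2]+d*z[:,None]
def proj(c,P):
    K,Rm,p=c; q=(np.atleast_2d(P)-p)@Rm; 
    return np.stack([K[0,0]*q[:,0]/-q[:,2]+K[0,2],K[1,1]*-q[:,1]/-q[:,2]+K[1,2]],1)
def tri(c1,u1,c2,u2):
    d1=ray(c1,u1)[0];d2=ray(c2,u2)[0]
    A=np.stack([d1,-d2],1); s=np.linalg.lstsq(A,c2[2]-c1[2],rcond=None)[0]
    a=c1[2]+d1*s[0]; b=c2[2]+d2*s[1]; return (a+b)/2,np.linalg.norm(a-b)
E
python3 - <<'E'
from h import *
p=np.load("top0_rgb.npy"); D=np.load("top0.npy"); c=cam("top")
for n,uv in dict(high=(393,285),low=(420,205),bar=(393,260),counter=(300,310),piece=(334,254),tape=(447,264),dish=(349,193),gutter=(400,230)).items():
    print(n,dep(c,[uv],D).round(4),p[uv[1],uv[0]])
hsv=cv2.cvtColor(p,cv2.COLOR_RGB2HSV)
wood=((hsv[...,1]>70)&(hsv[...,0]<35)&(hsv[...,2]>40)).astype(np.uint8); wood[:170]=0;wood[305:]=0;wood[:,:312]=0;wood[:,478:]=0
n,l,s,_=cv2.connectedComponentsWithStats(wood); i=1+np.argmax(s[1:,4]); cn=max(cv2.findContours((l==i).astype(np.uint8),0,2)[0],key=cv2.contourArea)
h=cv2.convexHull(cn); ap=cv2.approxPolyDP(h,5,True); print(ap[:,0])
big=cv2.resize(p[165:310,305:480],None,fx=4.5,fy=4,interpolation=cv2.INTER_CUBIC)
cv2.imwrite("pics/topz.png",cv2.cvtColor(big,cv2.COLOR_RGB2BGR))
ps=np.load("scene0_rgb.npy"); cv2.imwrite("pics/scz.png",cv2.cvtColor(cv2.resize(ps[150:280,270:470],None,fx=4,fy=4,interpolation=cv2.INTER_CUBIC),cv2.COLOR_RGB2BGR))
E
```

```text
high [[ 0.4245 -0.2533  0.0298]] [180 162  93]
low [[ 0.5945 -0.3197  0.0138]] [180 154  89]
bar [[ 0.4764 -0.2542  0.0381]] [64 37 21]
counter [[ 0.377  -0.0565  0.0011]] [179 172 150]
piece [[ 0.4925 -0.1316  0.034 ]] [109  64  32]
tape [[ 0.4647 -0.3648  0.0466]] [178 180  95]
dish [[ 0.6192 -0.1664  0.0439]] [82 49 26]
gutter [[ 0.542  -0.2751  0.0103]] [155  90  40]
[[332 177]
 [470 199]
 [457 300]
 [316 276]]
```

View pics/topz.png

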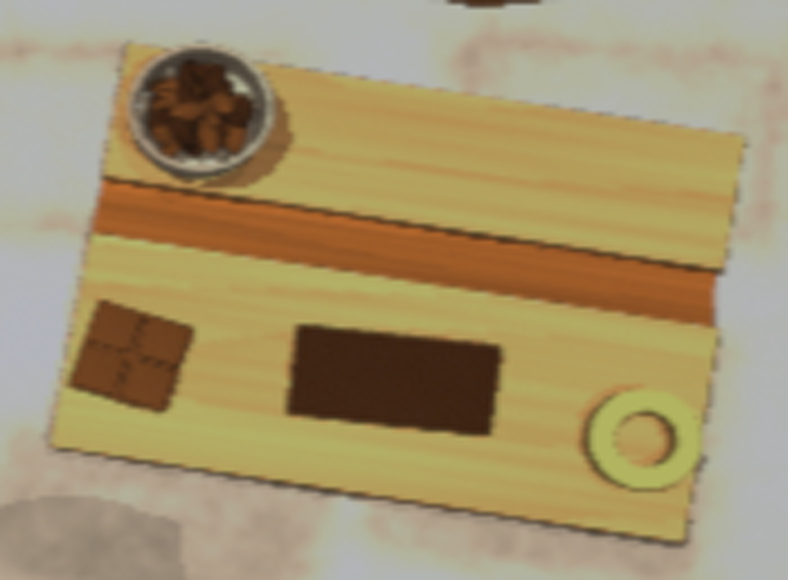

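View pics/scz.png

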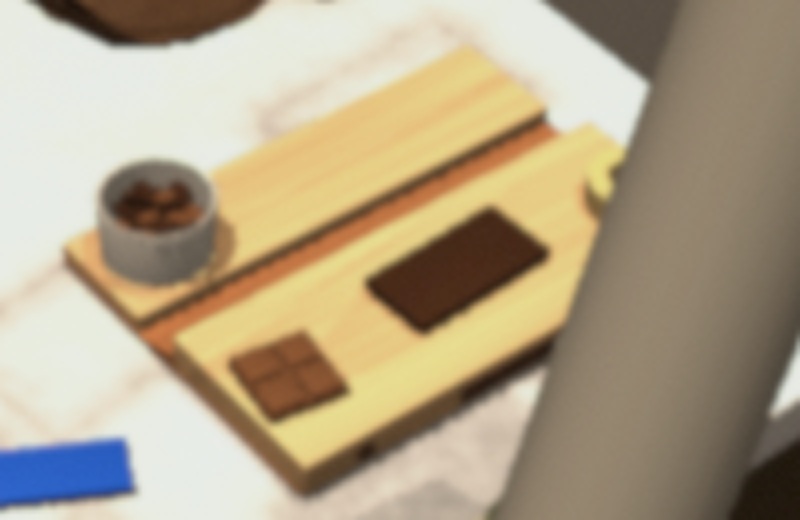

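```bash
python3 - <<'E'
from h import *
p=np.load("top0_rgb.npy"); c=cam("top"); ps=np.load("scene0_rgb.npy"); cs=cam("scene")
# board corners (px): far-left, far-right (z16), near-right, near-left (z28)
cor=np.vstack([onz(c,[[332,177],[470,199]],.016),onz(c,[[457.5,300],[316,276.5]],.028)])
print("corners\n",cor.round(4)); print("near len",np.linalg.norm(cor[2]-cor[3]),"far",np.linalg.norm(cor[0]-cor[1]),"sides",np.linalg.norm(cor[0]-cor[3]),np.linalg.norm(cor[1]-cor[2]))
hsv=cv2.cvtColor(p,cv2.COLOR_RGB2HSV)
print("gutter hsv",hsv[230,400],"deck",hsv[285,393],hsv[205,420],"bar",hsv[260,393],"piece",hsv[250,330])
# gutter/high deck edge: per column search
pts=[]
for u in list(range(332,462,3)):
    col=hsv[:,u].astype(int); v0=int(205+ (u-330)*0.165)
    # walk down from v0 while gutter
    seg=p[v0:v0+45,u].astype(int); g=seg[:,1]
    d=np.diff(g); k=np.argmax(d[8:])+8; 
    # subpixel centroid
    w=np.clip(d[k-2:k+3],0,None); pts.append([u,v0+ (np.arange(k-2,k+3)*w).sum()/w.sum()+0.5])
pts=np.array(pts); f=np.polyfit(pts[:,0],pts[:,1],1); r=pts[:,1]-np.polyval(f,pts[:,0]); ok=abs(r)<2; f=np.polyfit(pts[ok,0],pts[ok,1],1); print("edge fit",f,ok.sum(),len(ok),np.std(pts[ok,1]-np.polyval(f,pts[ok,0])))
E1=onz(c,[[335,np.polyval(f,335)],[460,np.polyval(f,460)]],.028); print(E1.round(4)); d=E1[1]-E1[0]; print("edge dir yaw of board x:",np.arctan2(d[0],-d[1]))
for a,b in ((3,2),(0,1)):
    d=cor[b]-cor[a]; print(np.arctan2(d[0],-d[1]))
for a,b in ((3,0),(2,1)):
    d=cor[b]-cor[a]; print("side",np.arctan2(d[1],d[0]))
def bar(p,c,roi,z):
    x0,x1,y0,y1=roi; g=p.max(2)[y0:y1,x0:x1]; m=(g<95).astype(np.uint8)
    n,l,s,ce=cv2.connectedComponentsWithStats(m); i=1+np.argmax(s[1:,4]); cn=max(cv2.findContours((l==i).astype(np.uint8),0,2)[0],key=cv2.contourArea)
    rr=cv2.minAreaRect(cn); print(s[i],ce[i]+[x0,y0],rr); b=cv2.boxPoints(rr)+[x0,y0]; return b, onz(c,b,z), ce[i]+[x0,y0]
b,P,ce=bar(p,c,(355,430,235,285),.038); print(P.round(4)); print("centre",P.mean(0), np.linalg.norm(P[1]-P[0]),np.linalg.norm(P[2]-P[1]))
e=P[1]-P[0] if np.linalg.norm(P[1]-P[0])>.07 else P[2]-P[1]; e=e if e[1]<0 else -e; print("bar yaw",np.arctan2(e[0],-e[1]))
bs,Ps,ces=bar(ps,cs,(355,412,198,235),.038); print("scene centre",Ps.mean(0)); print("tri",tri(c,[b.mean(0)],cs,[bs.mean(0)]), tri(c,[ce],cs,[ces]))
print("others: piece",onz(c,[[334,254]],.038),"tape",onz(c,[[447.5,273]],.046),"dish",onz(c,[[349,193]],.042))
E
```

```text
corners
 [[ 0.6599 -0.1323  0.016 ]
 [ 0.6044 -0.4272  0.016 ]
 [ 0.3897 -0.3873  0.028 ]
 [ 0.4466 -0.0926  0.028 ]]
near len 0.30012504089301206 far 0.3000731439292487 sides 0.21735332412741135 0.2187236751276197
gutter hsv [ 13 189 155] deck [ 24 123 180] [ 21 129 180] bar [ 11 171  64] piece [ 13 181 111]
edge fit [  0.17158893 166.98180284] 44 44 0.137957734545537
[[ 0.5555 -0.1356  0.028 ]
 [ 0.503  -0.398   0.028 ]]
edge dir yaw of board x: -0.1971535420105381
-0.19067906539266236
-0.18610652648736087
side -0.18404384358964576
side -0.18383354196230842
[  14   11   47   28 1017] [392.22025565 259.73254671] ((37.161537170410156, 24.707691192626953), (45.148643493652344, 22.450286865234375), 7.125016689300537)
[[ 0.461  -0.2023  0.038 ]
 [ 0.5074 -0.2097  0.038 ]
 [ 0.4932 -0.3029  0.038 ]
 [ 0.4469 -0.2952  0.038 ]]
centre [ 0.47711234 -0.25251908  0.038     ] 0.0470102683000037 0.09433086869235628
bar yaw -0.15101616694006545
[  7   5  44  30 646] [383.69659443 217.32043344] ((28.941173553466797, 19.235292434692383), (17.835851669311523, 41.50265884399414), 59.03623962402344)
scene centre [ 0.47370719 -0.24979418  0.038     ]
tri (array([ 0.47711593, -0.25341487,  0.03237488]), np.float64(0.000689832803882455)) (array([ 0.47734263, -0.2534085 ,  0.0319408 ]), np.float64(6.194378589242849e-05))
others: piece [[ 0.49218566 -0.13148173  0.038     ]] tape [[ 0.44605783 -0.36508725  0.046     ]] dish [[ 0.6195685  -0.16652335  0.042     ]]
```

```bash
cat >> h.py <<'E'
A=-0.191; O=np.array([.5287,-.2614,0]); BX=np.array([np.cos(A),np.sin(A),0]); BY=np.array([-np.sin(A),np.cos(A),0])
def b2w(x,y,z): return O+BX*x/1e3+BY*y/1e3+np.array([0,0,z/1e3])
def w2b(P):
    P=np.atleast_2d(P)-O; return np.stack([P@BX,P@BY,P[:,2]],1)*1e3
def quat(t=0.): # t: tilt, tool z=( sin t,0,-cos t) in board
    z=np.sin(t)*BX-np.cos(t)*np.array([0,0,1.]); y=-BY; x=np.cross(y,z); return R2q(np.stack([x,y,z],1))
def snap(n,f,crop=None,s=1):
    c=cam(n); p,d=imaging.camera(n); o=p if crop is None else p[crop[0]:crop[1],crop[2]:crop[3]]
    cv2.imwrite("pics/"+f,cv2.cvtColor(cv2.resize(o,None,fx=s,fy=s,interpolation=cv2.INTER_CUBIC),cv2.COLOR_RGB2BGR)); return c,p,d
def st(): return ctrl.get_time_s(), w2b(ctrl.get_tool_pos()).round(1)[0], np.round(ctrl.get_ft_force(),2)
E
python3 - <<'E'
from h import *
print("piece,tape,dish,bar",w2b([[.4922,-.1315,.038],[.4461,-.3651,.046],[.6196,-.1665,.042],[.4772,-.2529,.038]]).round(1))
q=quat(); print(solve_ik(b2w(-100,-1.5,150),q), solve_ik(b2w(-100,-1.5,44),q), solve_ik(b2w(20,-1.5,44),q))
ctrl.move_pose(b2w(-100,-1.5,150),q); print(st())
ctrl.command_gripper(0.05); print(st(),ctrl.get_width())
ctrl.movel(b2w(-100,-1.5,75),rate=.12); print(st())
c,p,d=snap("wrist","w1.png"); np.save("w1d.npy",d)
E
```

```text
piece,tape,dish,bar [[ -60.5  120.6   38. ]
 [ -61.4 -117.5   46. ]
 [  71.2  110.4   42. ]
 [ -52.2   -1.4   38. ]]
[-7.55588734e-01  3.82123511e-01  1.60104809e+00 -4.44089210e-16
  1.15842105e+00  1.00620759e+00] [-7.55588734e-01  5.40067987e-01  1.72327460e+00 -4.44089210e-16
  8.78250071e-01  1.00620759e+00] [-6.46852073e-01  6.84650426e-01  1.38647771e+00 -4.44089210e-16
  1.07046452e+00  1.11494425e+00]
(1.625, array([-99.9,  -2.3, 150.2]), array([-0.64, -0.04, -0.64]))
(2.0667, array([-100. ,   -1.7,  150. ]), array([-0.01,  0.63, -0.37])) 0.04972509413938199
(2.8417, array([-99.7,  -1.7,  75.5]), array([ 0.17, -0.12,  0.18]))
```

View pics/w1.png

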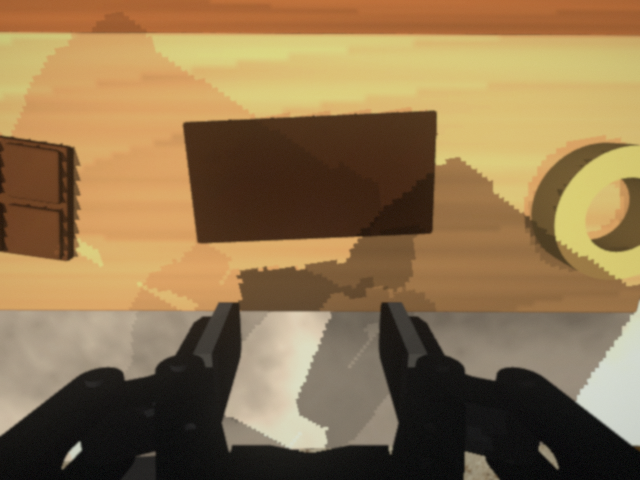

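The wrist view shows the bar at (185–436, 112–242) between the fingers. The deck edge at row ~34 is nearly level, so the yaw is right. I'll cross-check the positions from this view, then touch down.

```bash
python3 - <<'E'
from h import *
c=cam("wrist"); D=np.load("w1d.npy")
print("bar corners",w2b(onz(c,[[184,122],[437,110],[433,233],[198,242]],.038)).round(1).tolist())
print("edge",w2b(onz(c,[[20,33.5],[620,36]],.028)).round(1).tolist(),"near edge",w2b(onz(c,[[60,311],[560,311]],.028)).round(1).tolist())
print("depth heights bar/deck/edge",w2b(dep(c,[[320,150],[320,70],[500,60]],D)).round(1).tolist())
print("tips by depth",w2b(dep(c,[[229,306],[391,306],[229,320],[391,320]],D)).round(1).tolist())
# touch down on the deck
z0=None
F0=np.mean([ctrl.get_ft_force() for _ in range(3)],0)
ctrl.movel(b2w(-101,-1.5,56),rate=.06); ctrl.sleep(.1); F0=np.array(ctrl.get_ft_force()); print(st())
z=56
while z>36:
    z-=1; ctrl.movel(b2w(-101,-1.5,z),rate=.03); f=np.array(ctrl.get_ft_force())-F0; 
    if abs(f[2])>2.0: break
print("touch cmd z",z,st(),f.round(2))
ctrl.movel(b2w(-101,-1.5,z+3),rate=.03); print(st())
E
```

```text
bar corners [[-29.8, 45.1, 38.0], [-25.6, -48.5, 38.0], [-72.5, -50.9, 38.0], [-76.3, 43.3, 38.0]]
edge [[1.8, 106.3, 28.0], [0.9, -117.5, 28.0]] near edge [[-111.4, 110.2, 28.0], [-111.6, -113.8, 28.0]]
depth heights bar/deck/edge [[-40.1, -5.5, 36.5], [-10.8, -5.5, 26.7], [-7.3, -74.1, 27.0]]
tips by depth [[-89.0, 25.7, 70.9], [-89.4, -29.1, 70.1], [-88.9, 23.8, 81.3], [-89.1, -27.1, 81.1]]
(3.4583, array([-100.9,   -1.6,   56.1]), array([0.03, 0.71, 0.29]))
touch cmd z 38 (7.9583, array([-100.9,   -1.6,   39. ]), array([-3.15,  2.28, 14.08])) [-3.18  1.57 13.8 ]
(8.2083, array([-101. ,   -1.5,   41. ]), array([-0.38,  1.45,  0.13]))
```

Touch-down gives tips 11 mm ahead of the TCP at this opening (deck at 28 mm, TCP at 39 mm), and the edge measures x = 1–2 mm as stated. Now the push.

```bash
python3 - <<'E'
from h import *
ctrl.movel(b2w(-90,-2,41),rate=.03); ctrl.movel(b2w(-60,-2,41),rate=.03);print(st())
ctrl.movel(b2w(-40,-2,41),rate=.025); print(st())
c,p,d=snap("wrist","w2.png"); np.save("w2d.npy",d)
E
```

```text
(9.875, array([-60.1,  -2. ,  41. ]), array([ 0.98,  0.52, -1.34]))
(10.825, array([-40.,  -2.,  41.]), array([-0.01, -0.32,  0.37]))
```

View pics/w2.png

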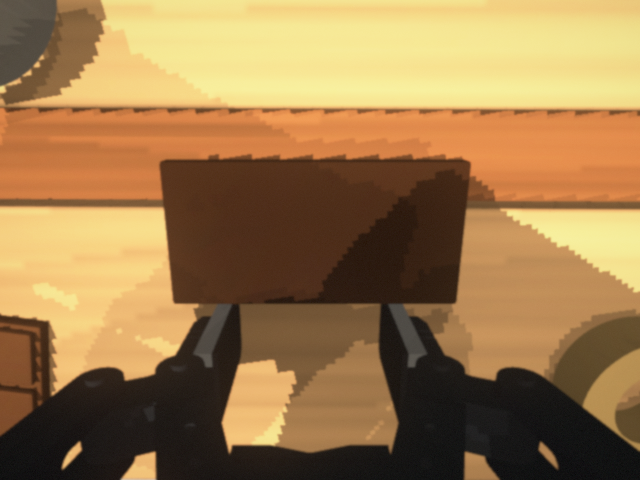

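The bar is square to the fingers (near side at row 303, far side at row 160, past the gutter edge at row 205). Next come 0.5 mm steps, watching the bar's tilt in the depth image.

```bash
python3 - <<'E'
from h import *
x=-40.
def tilt():
    c=cam("wrist"); p,d=imaging.camera("wrist")
    P=w2b(dep(c,[[320,285],[320,175]],d)); return P
print(tilt().round(1).tolist())
while x<-24:
    x+=0.5 if x>=-36 else 1.0
    ctrl.movel(b2w(x,-2,41),rate=.008 if x>-36 else .015)
    if x>=-35:
        ctrl.sleep(.1)
        P=tilt(); s=(P[1,2]-P[0,2])/(P[1,0]-P[0,0])
        if x%1==0: print(x,ctrl.get_time_s(),P.round(1).tolist())
        if s<-0.15: print("tipped",x,P.round(1).tolist()); break
ctrl.sleep(.4); print(st(),tilt().round(1).tolist())
snap("wrist","w3.png"); snap("scene","s3.png",(150,280,270,470),4)
E
```

```text
[[-21.7, -5.2, 36.5], [14.4, -5.0, 35.3]]
-35.0 12.575 [[-17.4, -5.3, 34.6], [19.6, -5.0, 36.2]]
-34.0 13.375 [[-15.4, -5.2, 37.0], [20.5, -5.0, 35.6]]
-33.0 14.175 [[-14.5, -5.2, 36.7], [21.6, -5.0, 35.9]]
-32.0 14.975 [[-17.6, -5.5, 26.9], [20.6, -5.3, 21.7]]
tipped -31.5 [[-17.2, -5.5, 26.7], [21.0, -5.4, 20.5]]
(15.775, array([-31.5,  -2. ,  41. ]), array([ 1.53, -0.4 , -0.07])) [[-17.0, -5.5, 27.1], [21.0, -5.4, 20.3]]
```

View pics/w3.png

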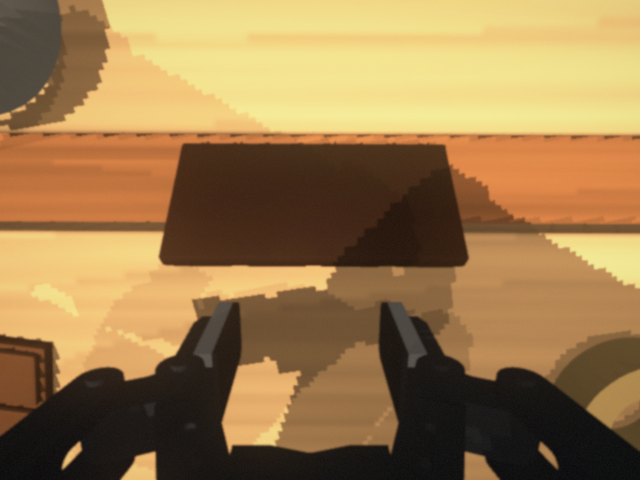

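View pics/s3.png

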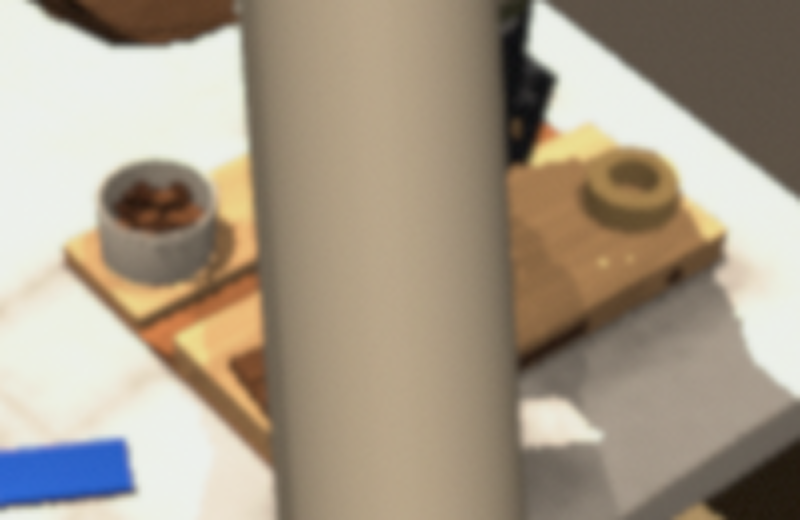

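The bar has dropped into the gutter and leans back on the edge: its upper side is at row 263, wider because it is nearer the camera, and its lower side is at row 145. Now I push its upper side toward +x.

```bash
python3 - <<'E'
from h import *
ctrl.movel(b2w(-12,-2,41.5),rate=.02); print(st())
snap("wrist","w4a.png",None,.6)
ctrl.movel(b2w(2,-2,41.5),rate=.015); print(st())
snap("wrist","w4b.png",None,.6)
a=cv2.imread("pics/w4a.png"); b=cv2.imread("pics/w4b.png"); cv2.imwrite("pics/w4.png",np.hstack([a,b]))
E
```

```text
(17.05, array([-12.1,  -2. ,  41.5]), array([-0.37, -0.2 , -0.19]))
(18.1833, array([ 1.9, -2. , 41.5]), array([-0.64, -0.01, -0.28]))
```

View pics/w4.png

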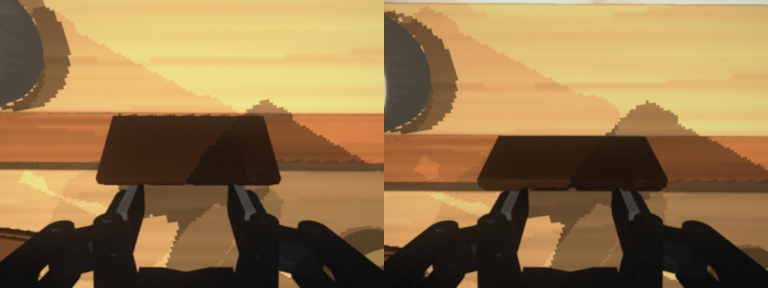

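The bar is standing up against the far wall: its visible height shrinks from rows 115–185 to 135–190 in the half-size pictures. I'll continue slowly past vertical.

```bash
python3 - <<'E'
from h import *
ims=[]
def look(i):
    snap("wrist",f"w5_{i}.png",None,.4); ims.append(cv2.imread(f"pics/w5_{i}.png"))
ctrl.movel(b2w(12,-2,41.5),rate=.015); print(st()); look(0)
for i,x in enumerate([14,16,18,20]):
    ctrl.movel(b2w(x,-2,41.5),rate=.01); print(st()); look(i+1)
ctrl.sleep(.3); look(5)
cv2.imwrite("pics/w5.png",np.vstack([np.hstack(ims[:3]),np.hstack(ims[3:])]))
E
```

```text
(19.05, array([11.9, -2. , 41.5]), array([-1.39,  0.88, -0.4 ]))
(19.45, array([14.1, -2. , 41.5]), array([-0.29, -0.53,  0.72]))
(19.85, array([16.1, -2. , 41.5]), array([-0.1 ,  0.69,  1.16]))
(20.25, array([18.1, -2. , 41.5]), array([-0.18,  0.53,  0.67]))
(20.65, array([20.1, -2. , 41.5]), array([0.5 , 0.58, 0.1 ]))
```

View pics/w5.png

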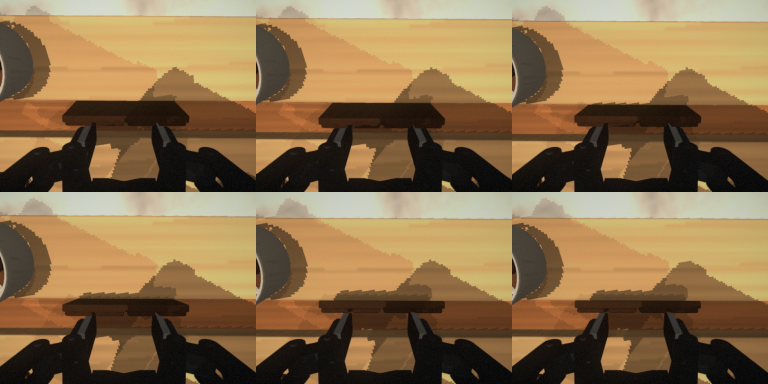

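```bash
python3 - <<'E'
from h import *
ims=[]
def look(i):
    snap("wrist",f"w6_{i}.png",None,.4); ims.append(cv2.imread(f"pics/w6_{i}.png"))
for i,x in enumerate([22,23.5,25]):
    ctrl.movel(b2w(x,-2,41.5),rate=.01); print(st()); look(i)
ctrl.sleep(.3); look(5)
cv2.imwrite("pics/w6.png",np.vstack([np.hstack(ims[:2]),np.hstack(ims[2:])]))
E
```

```text
(21.4, array([22.1, -2. , 41.5]), array([-0.03, -0.5 , -0.63]))
(21.75, array([23.5, -2. , 41.5]), array([ 0.31, -0.05,  0.16]))
(22.1, array([25. , -2. , 41.5]), array([-0.33,  0.24,  0.13]))
```

View pics/w6.png

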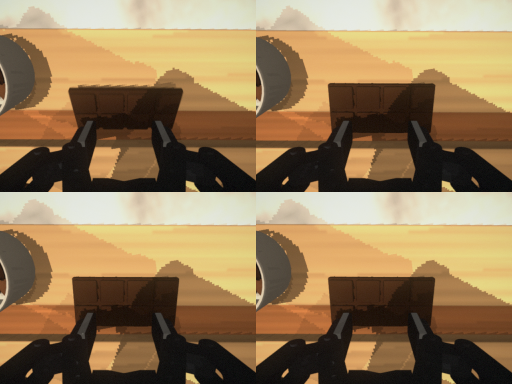

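The bar has fallen over with its squares up. I'll lift clear and measure.

```bash
python3 - <<'E'
from h import *
ctrl.movel(b2w(20,-2,70),rate=.06); ctrl.movel(b2w(0,-2,130),rate=.15); print(st())
c,p,d=snap("wrist","w7.png"); np.save("w7d.npy",d); np.savez("c7.npz",K=c[0],R=c[1],p=c[2])
E
```

```text
(23.7083, array([ -0.2,  -1.9, 129.4]), array([ 0.37,  0.64, -0.8 ]))
```

View pics/w7.png

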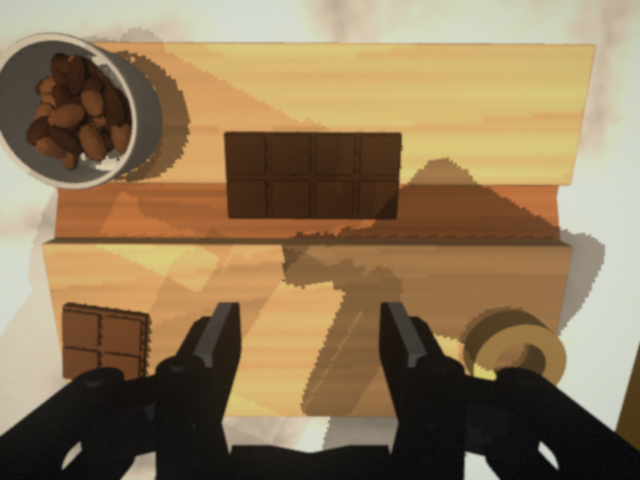

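```bash
python3 - <<'E'
from h import *
z=np.load("c7.npz"); c=(z["K"],z["R"],z["p"]); D=np.load("w7d.npy")
print("corners@26",w2b(onz(c,[[225,132],[401,133],[396,218],[228,218]],.026)).round(1).tolist())
print("depth",w2b(dep(c,[[250,140],[380,140],[250,210],[375,210],[312,175],[450,120],[520,160]],D)).round(1).tolist())
print("wall edge",w2b(onz(c,[[180,184],[480,184]],.016)).round(1).tolist(), "high edge",w2b(onz(c,[[200,241],[560,243]],.028)).round(1).tolist())
E
```

```text
corners@26 [[63.5, 42.5, 26.0], [62.9, -49.5, 26.0], [17.4, -49.5, 26.0], [17.4, 43.4, 26.0]]
depth [[59.3, 29.8, 24.0], [59.2, -39.1, 23.4], [21.7, 31.2, 24.9], [21.6, -37.8, 24.9], [40.2, -3.0, 19.2], [69.3, -78.0, 14.7], [47.9, -118.9, 15.1]]
wall edge [[34.7, 71.4, 16.0], [34.6, -97.8, 16.0]] high edge [[4.7, 59.4, 28.0], [3.5, -141.4, 28.0]]
```

The bar lies flat, squares up, spanning x ≈ 17–63 mm, so about 17 mm still overhangs the wall edge at 34. I'd rather ease it fully onto the low deck with the tool leaning forward, so that the fingertips fit in the gutter above the high deck's edge. First I'll check reach and clearances, including the "BAR" disc.

```bash
python3 - <<'E'
from h import *
c=cam("top"); D=np.load("top0.npy")
print("disc",w2b(dep(c,[[415,110],[415,160],[370,140],[460,140],[415,60],[475,148]],D)).round(0).tolist())
t=np.radians(30); q=quat(-t); qq=q2R(q); print("tool x,z in board", (qq[:,0]@BX, qq[2,0]), (qq[:,2]@BX,qq[2,2]))
def tcp(tx,tz): return b2w(tx-11*np.cos(t)+11*np.sin(t),-3,tz+11*np.cos(t)+11*np.sin(t))
for a in [(0,90),(12,70),(12,24),(38,24)]: print(a,tcp(*a),solve_ik(tcp(*a),q))
print(ctrl.get_joint_pos())
E
```

```text
disc [[223.0, 15.0, 180.0], [151.0, -10.0, 93.0], [168.0, 88.0, 122.0], [192.0, -85.0, 141.0], [287.0, 37.0, 254.0], [222.0, -146.0, 4.0]]
tool x,z in board (np.float64(0.8660254037844388), np.float64(-0.5000000000000001)) (np.float64(-0.5000000000000001), np.float64(-0.8660254037844387))
(0, 90) [ 0.52417742 -0.26358109  0.10502628] [-0.58652872  0.79372573  1.04054827 -0.19878984  1.79253523  1.1795552 ]
(12, 70) [ 0.5359592  -0.26585918  0.08502628] [-0.57998231  0.8334473   1.01530796 -0.19506704  1.77956803  1.18878769]
(12, 24) [ 0.5359592  -0.26585918  0.03902628] [-0.57998231  0.88383506  1.04985849 -0.19230785  1.69621604  1.20536263]
(38, 24) [ 0.56148638 -0.27079504  0.03902628] [-0.56650363  0.9244332   0.9516789  -0.18763088  1.75516548  1.20701532]
[-6.62729600e-01  5.53876868e-01  1.35816569e+00  5.05576517e-05
  1.23130577e+00  1.09904216e+00]
```

The disc's lower rim (x ≈ 151, z ≈ 93) would come too near the wrist camera when leaning forward. I'll turn the tool half a turn so the camera sits on the robot's side.

```bash
cat >> h.py <<'E'
T=np.radians(30)
def quatF(t=T):
    z=-np.sin(t)*BX-np.cos(t)*np.array([0,0,1.]); y=BY; x=np.cross(y,z); return R2q(np.stack([x,y,z],1))
def tcp(tx,tz,t=T): return b2w(tx-11*np.cos(t)+11*np.sin(t),-3,tz+11*np.cos(t)+11*np.sin(t))
E
python3 - <<'E'
from h import *
q=quatF()
for a in [(0,130),(12,24),(38,24)]: print(a,solve_ik(tcp(*a),q))
ctrl.movel(b2w(-20,-2,170),rate=.2)
ctrl.move_pose(tcp(0,130),q); print(st(),ctrl.get_joint_pos())
ctrl.movel(tcp(12,60),rate=.1); print(st())
c,p,d=snap("wrist","w8.png"); snap("scene","s8.png"); 
E
```

```text
(0, 130) [-0.58652872  0.75613599  0.99709019 -0.2031209   1.87195398 -1.97877977]
(12, 24) [-0.57998231  0.88383506  1.04985849 -0.19230785  1.69621604 -1.93623002]
(38, 24) [-0.56650363  0.9244332   0.9516789  -0.18763088  1.75516548 -1.93457734]
(26.7167, array([ -4.,  -3., 145.]), array([ 0.46,  0.44, -0.43])) [-0.58653064  0.75618821  0.99717486 -0.20311205  1.87186721 -1.97841687]
(27.575, array([ 8.2, -3.1, 75.5]), array([ 0.3 , -0.47,  1.12]))
```

View pics/w8.png

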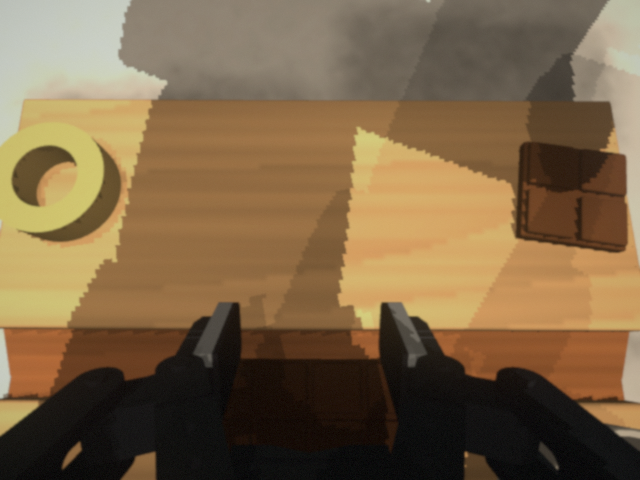

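View pics/s8.png

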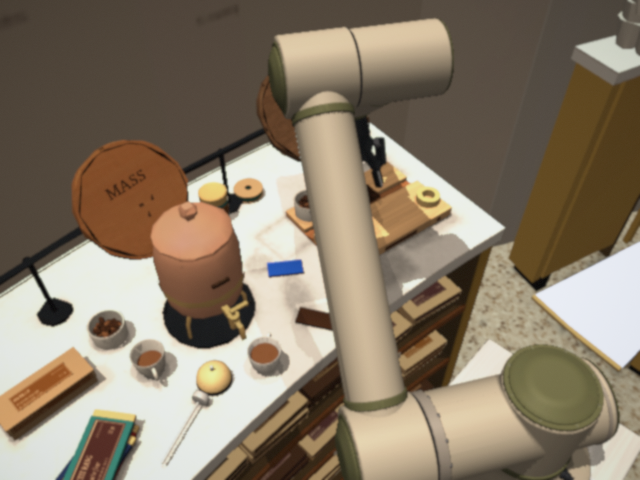

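The wrist view from the robot's side shows the high deck's edge at row ~328 and the bar's near side at row ~359 between the fingers. I'll compute both, then descend.

```bash
python3 - <<'E'
from h import *
c=cam("wrist")
print("bar near",w2b(onz(c,[[260,359],[370,359]],.026)).round(1).tolist(),"edge",w2b(onz(c,[[100,328],[550,330]],.028)).round(1).tolist())
q=quatF()
ctrl.movel(tcp(12,36),rate=.06); print(st())
F0=np.array(ctrl.get_ft_force())
for z in [32,29,27,25.5,24.5]:
    ctrl.movel(tcp(12,z),rate=.02); f=np.array(ctrl.get_ft_force())-F0
    if abs(f[2])>2.5: print("force!",z,f); break
print(st(),f.round(2))
snap("wrist","w9.png",(240,480,100,560),1.7)
E
```

```text
bar near [[15.4, -25.0, 26.0], [15.4, 23.7, 26.0]] edge [[2.0, -96.3, 28.0], [2.9, 103.8, 28.0]]
(28.225, array([ 7.9, -3. , 50.8]), array([-0.88,  0.14,  0.23]))
(29.625, array([ 8. , -3. , 39.5]), array([-0.25, -0.6 , -0.44])) [ 0.63 -0.74 -0.67]
```

View pics/w9.png

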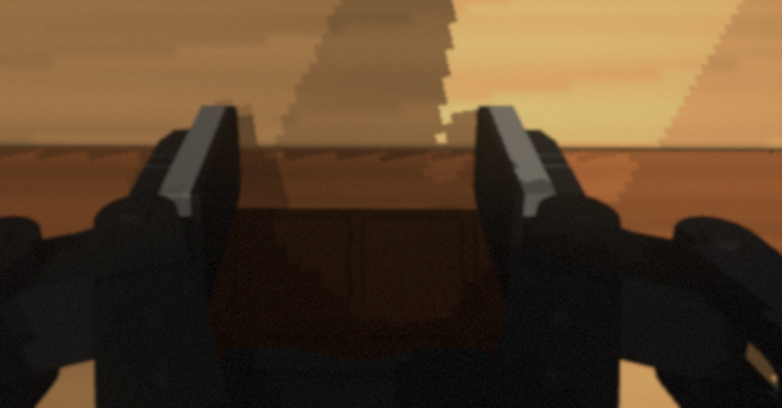

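No contact so far (force within noise). Push slowly, checking along the way.

```bash
python3 - <<'E'
from h import *
ims=[]
for i,x in enumerate([16,20,25]):
    ctrl.movel(tcp(x,24.5),rate=.015); print(st()); snap("wrist",f"w10_{i}.png",(240,480,100,560),.8); ims.append(cv2.imread(f"pics/w10_{i}.png"))
cv2.imwrite("pics/w10.png",np.vstack([np.hstack(ims[:2]),np.hstack([ims[2],ims[2]*0])]))
E
```

```text
(30.0917, array([12.1, -3. , 39.5]), array([ 0.78, -0.27, -0.05]))
(30.5583, array([16. , -3. , 39.5]), array([0.41, 0.1 , 0.88]))
(31.0917, array([21. , -3. , 39.5]), array([0.33, 1.15, 0.86]))
```

View pics/w10.png

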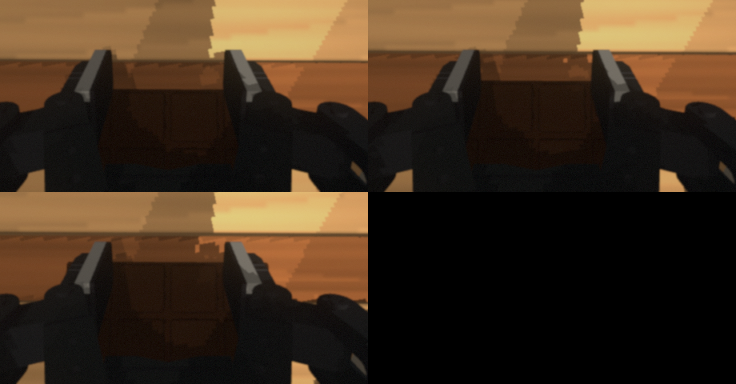

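The bar's near side moves with the deck edge in these views (rows 89, 80, 70 against 60, 51, 42), so the fingertips seem to be passing over it. I'll check numerically and back off.

```bash
python3 - <<'E'
from h import *
c=cam("wrist")
print("now: bar near",w2b(onz(c,[[300,327.5]],.026)).round(1),"edge",w2b(onz(c,[[300,291.5]],.028)).round(1))
ctrl.movel(tcp(13,24.5),rate=.04); print(st())
c,p,d=snap("wrist","w11.png"); snap("wrist","w11c.png",(240,480,160,460),2.5)
print("depth of tips", w2b(dep(c,[[225,308],[394,308],[222,320],[236,306],[384,306]],d)).round(1).tolist())
print("bar",w2b(dep(c,[[300,385],[300,420],[340,385]],d)).round(1).tolist())
E
```

```text
now: bar near [[15.8 -6.3 26. ]] edge [[ 2.9 -6.4 28. ]]
(31.5917, array([ 8.8, -3. , 39.7]), array([-0.52, -0.85,  0.19]))
depth of tips [[-2.0, -31.0, 42.9], [-2.0, 25.1, 43.2], [2.3, -30.4, 49.4], [-3.0, -27.9, 39.5], [-2.7, 22.0, 42.1]]
bar [[24.0, -6.4, 23.2], [35.7, -6.3, 24.3], [23.9, 8.0, 24.4]]
```

View pics/w11c.png

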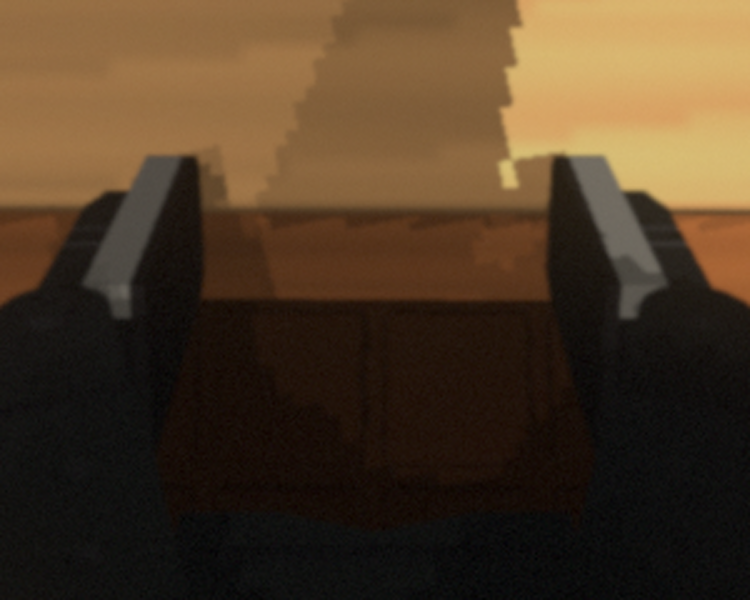

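The bar has not moved (near side 15.8 mm). Re-deriving the tip from its image ray, the corners are set back (about 7 mm ahead of the TCP at ±11 mm), so the toe rode 2–3 mm too high. I'll try again lower, within both tip models' clearance.

```bash
python3 - <<'E'
from h import *
def tp(x,z): return b2w(x,-3,z)
ctrl.movel(tp(8,39),rate=.04); ctrl.sleep(.05); F0=np.array(ctrl.get_ft_force())
for x,z in [(8,38),(8.3,37.3),(8.5,36.8)]:
    ctrl.movel(tp(x,z),rate=.015); f=np.array(ctrl.get_ft_force())-F0; print(z,f.round(2))
    if abs(f[2])>3: break
else:
  for x in [11,14,17]:
    ctrl.movel(tp(x,36.8),rate=.012); print(x,(np.array(ctrl.get_ft_force())-F0).round(2))
print(st())
snap("wrist","w12.png",(240,480,160,460),2.5)
E
```

```text
38 [-1.36  0.42 -0.54]
37.3 [ 0.92 -0.19  0.44]
36.8 [-1.19  0.35  3.55]
(32.7417, array([ 8.5, -3. , 37.1]), array([-0.73,  0.5 ,  3.85]))
```

View pics/w12.png

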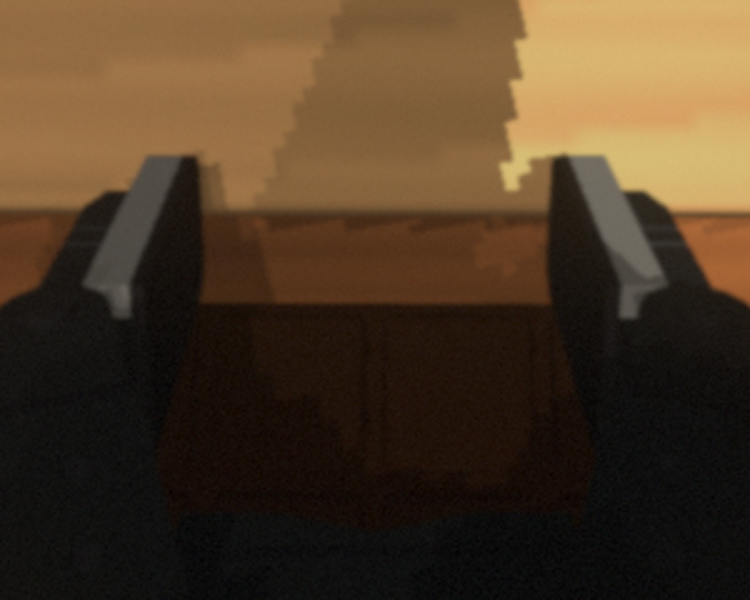

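The force means the heel touches the high deck's edge at TCP z ≈ 37, which confirms a flat tip 11 mm ahead with half-width ~9.3 mm. The bar is untouched. I'll move forward from here, where clearance opens up, and push horizontally.

```bash
python3 - <<'E'
from h import *
def tp(x,z): return b2w(x,-3,z)
ctrl.movel(tp(8.5,37.7),rate=.02); F0=np.array(ctrl.get_ft_force())
ctrl.movel(tp(10.0,36.9),rate=.015); print((np.array(ctrl.get_ft_force())-F0).round(2))
for x in [13,16,19]:
    ctrl.movel(tp(x,36.9),rate=.012); f=np.array(ctrl.get_ft_force())-F0; print(x,f.round(2))
    if np.abs(f).max()>5: break
print(st())
snap("wrist","w13.png",(240,480,160,460),2.5)
E
```

```text
[-1.32  1.46 -0.14]
13 [-0.51  1.8  -1.12]
16 [ 0.03  1.53 -0.14]
19 [-0.22  1.19  0.38]
(34.5083, array([19.1, -3. , 36.9]), array([-0.31, -0.02,  0.84]))
```

View pics/w13.png

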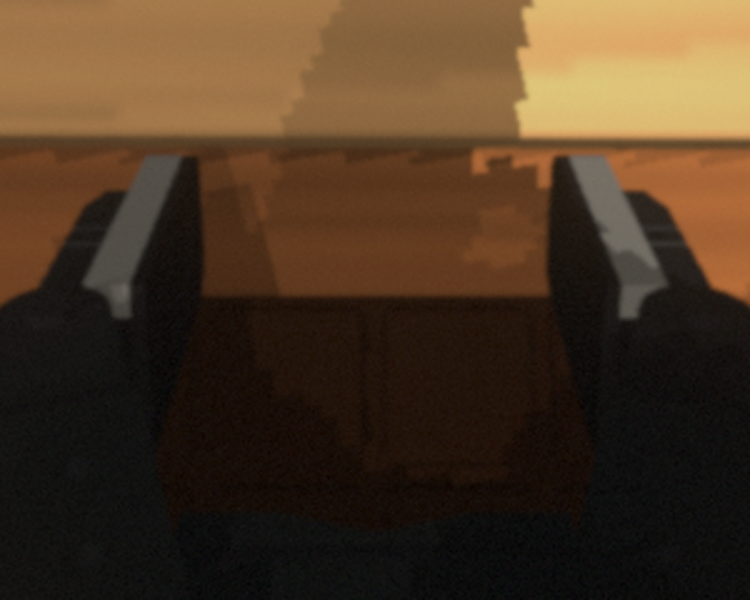

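Now the bar moves with the fingers: its near side stays at row ~297 while the deck edge recedes to row 140. Continue.

```bash
python3 - <<'E'
from h import *
def tp(x,z): return b2w(x,-3,z)
c=cam("wrist"); n=w2b(onz(c,[[310,358.8]],.026))[0]; print("bar near now",n.round(1), "rel TCP",n[0]-w2b(ctrl.get_tool_pos())[0,0])
ctrl.movel(tp(26,36.9),rate=.015); print(st())
ctrl.movel(tp(33.5,36.9),rate=.015); print(st())
snap("wrist","w14.png",(240,480,160,460),2.0)
ctrl.movel(tp(27,36.9),rate=.04); ctrl.movel(tp(15,80),rate=.12); ctrl.movel(tp(-40,150),rate=.2); print(st())
snap("wrist","w15.png"); 
E
```

```text
bar near now [24.9 -2.7 26. ] rel TCP 5.880998222482749
(35.175, array([26.1, -3. , 36.8]), array([-0.33,  0.65, -0.05]))
(35.825, array([33.5, -3. , 36.9]), array([-0.43, -0.85, -0.14]))
(37.3, array([-39.8,  -2.9, 149. ]), array([-0.11, -0.75, -0.17]))
```

View pics/w15.png

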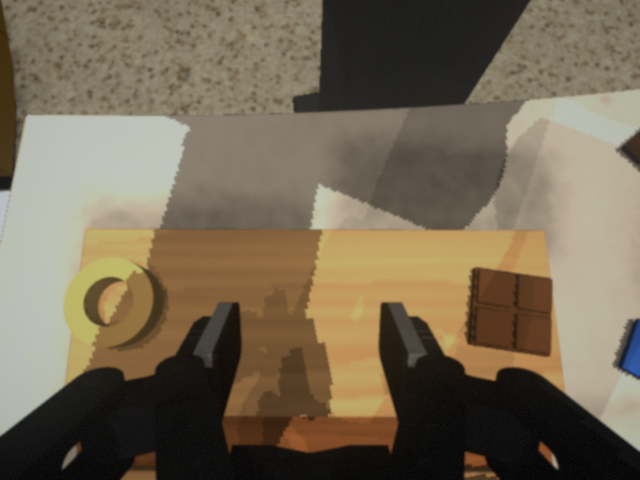

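```bash
python3 - <<'E'
from h import *
ctrl.movel(b2w(-60,-3,190),rate=.2)
ctrl.move_joints([-1.511, 0.381, 1.297, 0, 1.464, -0.215]); print(st())
c,p,d=snap("top","t16.png",(165,310,305,480),4); np.save("t16d.npy",d); np.save("t16.npy",p)
snap("scene","s16.png",(150,280,270,470),4)
E
```

```text
(39.3083, array([-320.9, -334.8,  244.7]), array([-0.62,  0.16,  0.07]))
```

View pics/t16.png

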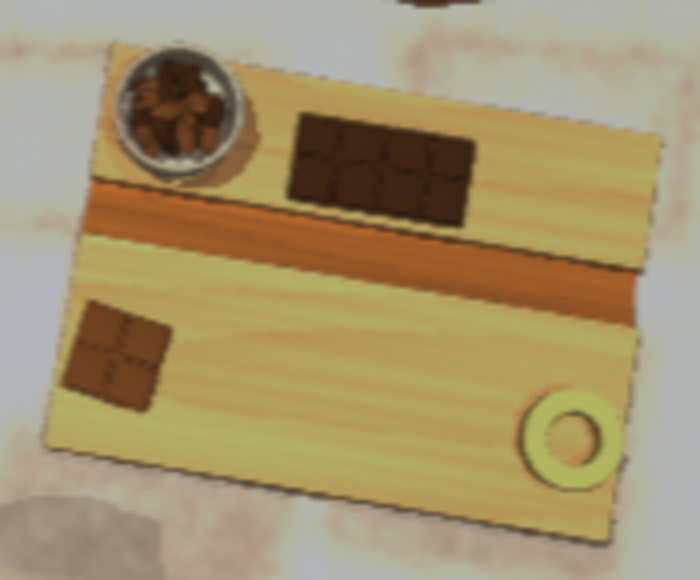

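View pics/s16.png

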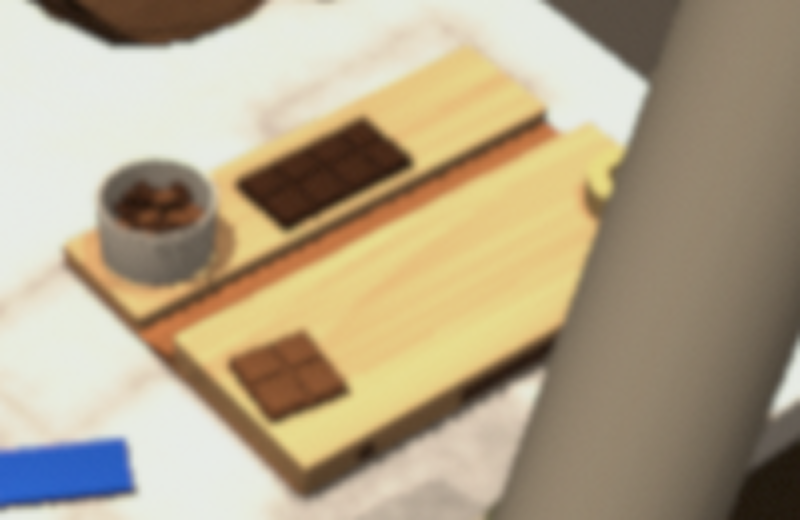

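Both views show the bar wholly on the low deck, flat and squares up (crop (290–475, 113–226) in the top view). The dish, cut piece and tape look unmoved. One numeric check, then hand in.

```bash
python3 - <<'E'
from h import *
p=np.load("t16.npy"); D=np.load("t16d.npy"); p0=np.load("top0_rgb.npy"); c=cam("top")
x0,x1,y0,y1=372,430,188,225
m=(p[y0:y1,x0:x1].max(2)<95).astype(np.uint8); cn=max(cv2.findContours(m,0,2)[0],key=cv2.contourArea)
rr=cv2.minAreaRect(cn); b=cv2.boxPoints(rr)+[x0,y0]; print("bar corners",w2b(onz(c,b,.026)).round(1).tolist(),"centre",w2b(onz(c,[b.mean(0)],.026)).round(1))
cx=b.mean(0); print("height at",w2b(dep(c,[cx,cx*.6+b[0]*.4,cx*.6+b[2]*.4],D))[:,2].round(1))
for n,(a,bb,cc,d) in dict(piece=(318,350,236,272),tape=(432,462,258,290),dish=(330,366,174,212)).items():
    print(n,"mean abs diff",np.abs(p[cc:d,a:bb].astype(int)-p0[cc:d,a:bb]).mean().round(2))
ctrl.hand_in(); print(ctrl.get_time_s())
E
```

```text
bar corners [[37.7, 45.3, 26.0], [85.3, 45.2, 26.0], [85.8, -48.6, 26.0], [38.1, -48.3, 26.0]] centre [[61.7 -1.6 26. ]]
height at [24.1 24.6 24.4]
piece mean abs diff 0.36
tape mean abs diff 0.3
dish mean abs diff 0.4
the job is handed in; nothing more can be done
the job is handed in; nothing more can be done
```

The bar ended lying flat, squares up, wholly on the low deck, and the job is handed in; the arm was back at its start pose, clear of everything, at 39.3 s of the 54 s allowed. I never gripped or lifted it. With two spread fingertips I eased it over the high deck's edge until it tipped into the gutter. I then pushed its upper side against the far wall until it stood up and fell over on to the low deck.

- **Bar:** in the last top view it spans x = 38–86 mm and y = −48 to +45 mm on the board, parallel to the gutter. The low deck runs from 34 to 108 mm. Depth reads its top at an even 24–25 mm against 26 mm expected; this camera's depth also read other surfaces up to about 2 mm off.
- **Other things:** the cut piece, tape roll and dish show no change between the first and last top pictures.

**What went wrong or disagreed:**
- **Overhang:** the bar first fell with about 17 mm hanging over the gutter, so I nudged it forward with the fingertips.
- **Missed nudge:** my first nudge passed just above the bar without moving it.
- **Deck touch:** while lowering for the second nudge, the fingers briefly touched the high deck's edge at about 3.5 N. The third try worked.
- **Earlier height check:** I also tapped the high deck on purpose at about 14 N to find the fingertip height.
- **Bar height by two views:** this first gave 32 mm against 38 mm expected, so I relied on the depth reading (36–38 mm) and the deck touch instead.

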